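# Close the guard of the strap punching jig and hold its index plunger back

## Robot

A 6-joint arm with a two-finger parallel gripper is mounted at the origin on the work surface. World frame = base frame: x ahead of the robot, y to its left, z up, the work surface at z = 0. Lengths are in m, angles in rad, forces in N, time in s.
With the tool pointing down it reaches from about 0.375 to 0.975 m from the base axis. Payload 3.8 kg.
Tool frame: the origin (TCP) lies at the very end of the fingers, on their centre line; the grasp point (between the pads) lies bot.grip_point_offset behind it (bot.grip_point_offset is the distance from the TCP to the grasp point, in m); z points along the fingers, y is the line along which they close (so a half turn about z gives the same grasp; the last joint's range is limited). The gripper opens to 85 mm and grips with 20 to 120 N. Pads are 22 mm wide; open, the fingers measure 114 mm over their backs; the gripper's body (76 mm by 85 mm) begins 54 mm behind the grasp point. The pads swing forward as they close: fully open they stand 13 mm farther back than shut.
Start: joints at [1.108, 0.264, 1.604, -0, 1.274, -0.037], TCP at [0.279, 0.615, 0.231] pointing down, gripper open.
Joint ranges: [-2.63, 2.63], [-0.94, 2.18], [0.31, 2.57], [-1.31, 4.45], [0, 2.66], [-2.55, 2.55]. Speed limits (rad/s): [2.57, 2.57, 3.14, 3.14, 3.14, 3.14].

## Interface

Orientations are given as a rotation vector (axis times angle).
In Python, from workcell import bot, vision gives the robot as it stands.
- The arm moves only by the tool play_rows, never from a script. Its argument "rows" is a list of rows, each an object of numbers: "dx", "dy", "dz": the shift along the tool's x, y, z as a fraction of full scale; "roll": the turn about the tool's z as a fraction of full scale; "fingers": the closure, from 0 (fully open) to 1 (shut). In form: [{"dx": .., "dy": .., "dz": .., "roll": .., "fingers": ..}, ...]. A call has 1 to 20 rows; each row shifts and turns the commanded pose from where the row before left it, along the tool's axes as they then stand; what a row does not reach is not made up. Full scale, the value 1, is 0.04 m for a shift and 4 degrees for a turn. A row lasts 1/12 s, in which the tool goes at most 41.7 mm and 7.16 degrees, less where a joint would pass 70% of its speed; a pose out of reach is approached as far as the arm can. A call with a number of a shift or a turn outside -1 to 1 is refused whole. A call with a gripper value outside its range is refused whole. The fingers move at their own pace and stop on an object; "grip_force" is the grip in N (left out, the last holds). Time passes only in rows, so rows that do not move let the fingers close. It gives the time, the measured TCP pose, the force and the opening at its end, in the units of the state.
- bot.read_state(): the state, without advancing time (a new reading comes with each control period).
- vision.read_camera(name): name is "scene" or "side" or "wrist"; returns a dict with "pixels" (420x560x3 uint8, red, green, blue), "depth" (420x560 float32, m along the optical axis (not along the pixel's ray), 0 where there is no reading), "fx", "fy", "cx", "cy" (pixels), "R" (3x3) and "t" (3): a world point X has camera coordinates R X + t. Camera axes: x right, y down, z forward; pixel columns grow to the right and rows downward; lengths in m; the calibration is good to about 2 mm. A picture is of the moment at which its call begins.
- bot.finish_job(): hands the job in, once; it reports no verdict.
The state is a dict: "time": time; "q": joint angles; "joint_vel": joint speeds; "joint_torque": joint torques, N m; "tool_pos": TCP position; "tcp_rot": TCP orientation; "wrist_force": force on the tool from outside, world axes, zero at the start; "torque": the same for the moment, N m; "width": opening from 0.0 (shut) to 1.0 (fully open).
Only numpy, scipy, OpenCV 4.12 (cv2) and the standard library are available. Lean on these libraries where they do the work, as an engineer would, in place of code of your own. Each camera call takes 0.05 s, during which the arm holds its last target. There are 200 camera calls.

## Task

Get the strap punching jig ready for a colleague to shift its index bar: first lower the yellow guard lid fully shut over the punch bed without slamming it, and only then pull the red paddle of the sprung index plunger fully back, so that the pin is clear of its hole in the steel bar. Finish while still holding the paddle fully back with the fingers; do not let go. Leave the mallet, the glue jar and the skiving knife where they are.

Things in the scene. Friction and masses are not known exactly. Their poses are not given: they have to be found in the camera images.
- jig: Fixed jig: grey base plate 12 mm thick covering x -145..105, y -165..165 mm of its frame, with an open aluminium punch bed (x -80..80, y 5..155, rim 62 mm above the bench) and the index plunger beside it. Origin on the bench surface; z up, y left, x from the paddle towards the index bar (away from the robot at yaw 0).
- guard (a joint): Hinge of the yellow guard lid, rad: 0 = fully shut, growing as it opens (starts at 0.85 to 1.3, can open to 1.6). The hinge is stiff: the lid stays at any angle and must be pushed down all the way, with about 1 to 3 N at the free edge. It starts leaning over the bed, so closed fingers can push on its outer (upper) face from above.
- guard_hinge (a point): Point on the lid's hinge axis, mid-width, level with the lid's underside, at jig x = 80, y = 80, 62.5 mm above the bench. The axis is parallel to the jig's y. The point's axes turn with the lid.
- guard_edge (a point): Middle of the lid's free edge on its outer (upper) face, 160 mm from the hinge axis; its z axis is the lid's outer normal. The lid is 160 x 150 x 8 mm, with a black lip 50 mm wide standing 15 mm beyond this edge. Shut, the point is at jig x = -80, y = 80, 70.5 mm above the bench.
- plunger (a joint): Travel of the sprung plunger, m: 0 = pin seated 13 mm deep in the bar, 0.026 = fully back against its stop. It moves straight along the jig's -x. The spring pulls it home with 5 N at rest, 12 N fully back.
- paddle (a point): Red upright pull paddle on the plunger, 14 (jig x) x 34 (jig y) x 80 mm high, this point at its centre, 65 mm above the bench; axes as the jig's. Seated: jig x = -57, y = -85. A 10 mm rod, axis 45 mm above the bench, runs from it along +x to the housing, so fingers straddling it along x keep their tips above 50 mm; 50 mm is free up to the housing. Or grip it across y.
- pin_tip (a point): Tip of the plunger's steel pin (10 mm diameter), on the plunger's axis.
- seat_hole (a point): Mouth of the pin's hole in the steel index bar, at jig x = 50, y = -85, 45 mm above the bench. The bar is upright, 14 mm thick, near face at x = 50, y -155..5, top 63 mm above the bench. Dark plunger housing: x 0..40, y -102..-68, top 58 mm above the bench.
- mallet: Mallet lying on the bench, white head 60 mm in diameter and 90 mm long, brown handle about 170 mm long to its own -x; origin under the head. Bystander.
- glue_jar: Amber jar with a black cap, 60 mm in diameter, 75 mm high, origin under its centre. Bystander.
- skiver: Skiving knife lying on the bench, green and yellow handle 110 x 30 x 22 mm, blade to its own +x; origin on the bench under it. Bystander.

How it is judged:
By the outcome, as a careful person would: the job done as asked, in the order asked, and still so for the second after the job is handed in, while the arm keeps its last pose, push and grip.
It also fails if it takes over 42 s, if anything falls off the work surface, if the arm or the gripper's body presses on something with over 40 N, if the wrist force passes 120 N, or if a joint passes its speed limit or range.

## Working session

There is one attempt and no reset: what is moved stays moved. The work goes in short steps, Python scripts to look and compute and a tool call to move; the robot and the scene stay as the last step left them, time stands still between calls to the robot, and variables do not carry over. Pictures are saved under pics/ and viewed, on a budget of 10 in all, crops included, one or two more only if the job needs it, and the job is handed in when it is done.

Besides the shell and the picture viewer there is one more tool, called by a JSON object that holds its "method" and its "body". play_rows: Moves the arm, as the interface text tells. Its arguments: {"type":"object","properties":{"rows":{"type":"array","items":{"type":"object","properties":{"dx":{"type":"number","minimum":-1,"maximum":1},"dy":{"type":"number","minimum":-1,"maximum":1},"dz":{"type":"number","minimum":-1,"maximum":1},"roll":{"type":"number","minimum":-1,"maximum":1},"fingers":{"type":"number"}}}},"grip_force":{"type":"number"}},"required":["rows"]}

```bash
mkdir -p pics
cat > h.py <<'E'
import numpy as np, cv2
from workcell import bot, vision
def snap(name,fn):
    c=vision.read_camera(name); cv2.imwrite('pics/'+fn,c['pixels'][:,:,::-1]); np.savez('pics/'+fn[:-4],**c); return c
def world(c,u,v,d=None):
    if d is None:
        d=np.median([x for x in c['depth'][v-1:v+2,u-1:u+2].ravel() if x>0] or [0])
    p=np.array([(u-c['cx'])/c['fx']*d,(v-c['cy'])/c['fy']*d,d])
    return c['R'].T@(p-c['t'])
def cloud(c):
    v,u=np.mgrid[:420,:560]; d=c['depth']
    P=np.stack([(u-c['cx'])/c['fx']*d,(v-c['cy'])/c['fy']*d,d],-1)
    return (P-c['t'])@c['R']
E
python3 - <<'E'
from h import *
a=snap('scene','s1.png');b=snap('side','d1.png')
cv2.imwrite('pics/both.png',cv2.resize(np.hstack([a['pixels'],b['pixels']])[:,:,::-1],(800,300)))
print(bot.read_state(),bot.grip_point_offset)
for c in(a,b):
    P=cloud(c);h=cv2.cvtColor(c['pixels'],cv2.COLOR_RGB2HSV);ok=(c['depth']>0)&(h[...,1]>140)&(h[...,2]>60)
    for n,lo,hi in(('red',0,6),('red2',172,180),('yel',20,34)):
        m=ok&(h[...,0]>=lo)&(h[...,0]<=hi);Q=P[m]
        if len(Q)>20:print(n,len(Q),Q.mean(0).round(3),np.percentile(Q,[2,98],axis=0).round(3).tolist(),np.argwhere(m).mean(0))
E
```

```text
{'time': 0.1, 'q': array([ 1.10814446e+00,  2.64683889e-01,  1.60524252e+00,  2.41141139e-05,
        1.27369681e+00, -3.69032903e-02]), 'joint_vel': array([ 0.0009356 , -0.0019504 , -0.00347473,  0.00120007,  0.00082259,
        0.00146972]), 'joint_torque': array([-1.15347129e-04, -5.16706145e+01, -3.68591094e+01,  2.25576878e-05,
        6.31600502e-03,  2.78303469e-05]), 'tool_pos': array([0.27847832, 0.61415306, 0.23007968]), 'tcp_rot': array([-0.66362463, -3.07016343,  0.00308117]), 'wrist_force': array([-0.5211597 , -0.09128033, -0.61277779]), 'torque': array([ 0.02661203, -0.02540626,  0.00124411]), 'width': 0.9978661601815872} 0.0187
red 347 [0.334 0.183 0.103] [[-0.144, -0.013, 0.035], [0.541, 0.597, 0.179]] [158.62247839 228.01440922]
yel 1227 [0.612 0.181 0.149] [[0.494, 0.112, 0.023], [0.649, 0.34, 0.217]] [159.02852486 314.04808476]
red 288 [0.531 0.015 0.078] [[0.523, -0.007, 0.031], [0.539, 0.023, 0.108]] [212.24652778 328.24305556]
yel 2170 [0.59  0.226 0.141] [[0.459, 0.121, 0.023], [0.646, 0.348, 0.22]] [259.32396313 297.48709677]
```

View pics/s1.png

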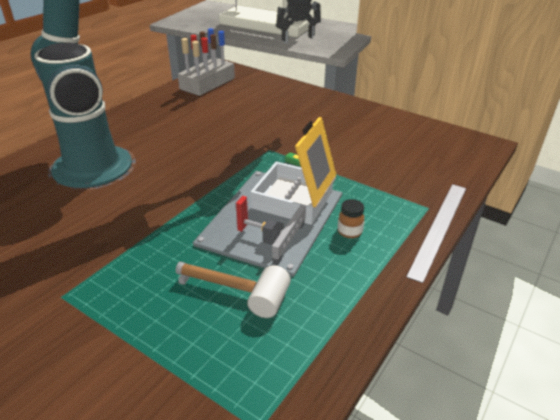

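View pics/d1.png

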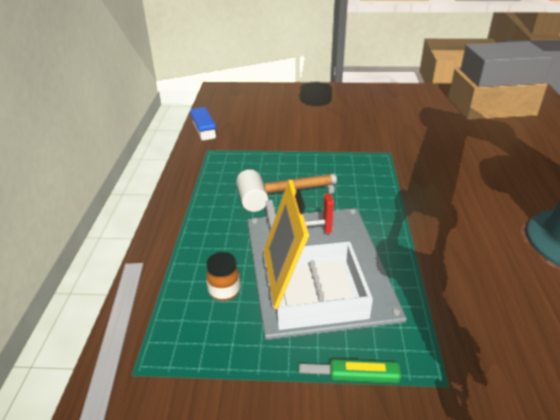

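The scene shows the jig roughly at yaw 0, with the red paddle at about (241,213), the lid at about (318,160) and the jar and mallet on the far side and right. The side view shows the paddle at (328,213), the lid at (287,245) and the bed at (322,285). Next I fit the jig pose.

Run:
```python
from h import *
for fn in('s1','d1'):
    c=dict(np.load(f'pics/{fn}.npz'));P=cloud(c);h=cv2.cvtColor(c['pixels'],cv2.COLOR_RGB2HSV)
    box=(c['depth']>0)&(P[...,0]>.4)&(P[...,0]<.8)&(P[...,1]>-.1)&(P[...,1]<.4)
    m=box&(h[...,0]>18)&(h[...,0]<34)&(h[...,1]>130)&(P[...,2]>.07)
    m=cv2.erode(m.astype(np.uint8),np.ones((2,2)))>0
    Q=P[m];ce=Q.mean(0)
    for _ in range(4):
        ce=Q.mean(0);n=np.linalg.svd(Q-ce,full_matrices=False)[2][2];r=(Q-ce)@n;Q=Q[abs(r)<.004]
    n*=np.sign(n[2]);print(fn,'lid',len(Q),ce.round(4),n.round(3),'yaw',np.arctan2(n[1],n[0]).round(3),'theta',np.arctan2(np.hypot(*n[:2]),n[2]).round(3))
    for nm,s in(('zmax',Q[:,2]>np.percentile(Q[:,2],95)),):print(nm,Q[s].mean(0).round(4),Q[s].min(0).round(3),Q[s].max(0).round(3))
    k=box&((h[...,0]<6)|(h[...,0]>172))&(h[...,1]>140)&(P[...,2]>.045)&(P[...,2]<.12);K=P[k]
    K=K[np.linalg.norm(K[:,:2]-np.median(K[:,:2],0),axis=1)<.04]
    print('red',len(K),K.mean(0).round(4),np.percentile(K,[3,97],axis=0).round(4).tolist())
    t=K[K[:,2]>.1];print('top',len(t),t.mean(0).round(4))
    # base plate footprint
    b=box&(abs(P[...,2]-.012)<.004)&(h[...,1]<60);B=P[b][:,:2].astype(np.float32)
    print('plate',len(B),cv2.minAreaRect(B))
    r=box&(abs(P[...,2]-.062)<.003)&(h[...,1]<60)&(P[...,1]>.08);R=P[r][:,:2].astype(np.float32);print('rim',len(R),cv2.minAreaRect(R))
    big=cv2.resize(c['pixels'][130:310,180:420] if fn=='s1' else c['pixels'][150:360,230:420],None,fx=3,fy=3,interpolation=2)
    cv2.imwrite(f'pics/{fn}c.png',big[:,:,::-1])
```

```text
s1 lid 986 [0.6155 0.1741 0.1537] [0.935 0.182 0.306] yaw 0.193 theta 1.26
zmax [0.5944 0.1794 0.2157] [0.579 0.11  0.214] [0.61  0.253 0.218]
red 216 [ 0.5369 -0.0028  0.0808] [[0.5307, -0.0132, 0.048], [0.5411, 0.0147, 0.1056]]
top 49 [0.5347 0.0009 0.1038]
plate 4747 ((0.5961843132972717, 0.10236158967018127), (0.34339824318885803, 0.3329693078994751), 11.919715881347656)
rim 375 ((0.6090034246444702, 0.16401168704032898), (0.2886561453342438, 0.1682886779308319), 0.4809896945953369)
d1 lid 1516 [0.6072 0.2109 0.1619] [0.931 0.192 0.31 ] yaw 0.203 theta 1.256
zmax [0.5924 0.1842 0.2208] [0.577 0.121 0.219] [0.605 0.256 0.231]
red 246 [0.5315 0.0161 0.0844] [[0.5238, -0.0038, 0.0484], [0.5388, 0.0227, 0.1079]]
top 81 [0.532  0.0104 0.1058]
plate 5992 ((0.5924776196479797, 0.12641705572605133), (0.34022021293640137, 0.45916515588760376), 10.984260559082031)
rim 785 ((0.6000150442123413, 0.185664564371109), (0.2506006956100464, 0.15454542636871338), 11.424354553222656)
```

View pics/s1c.png

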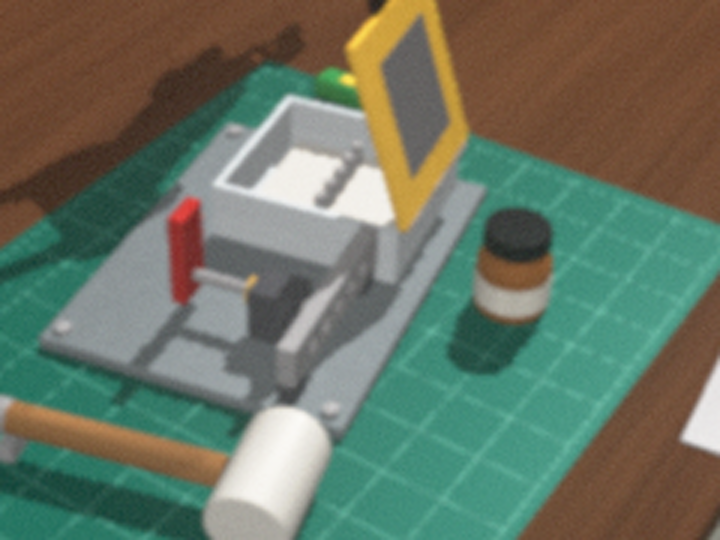

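View pics/d1c.png

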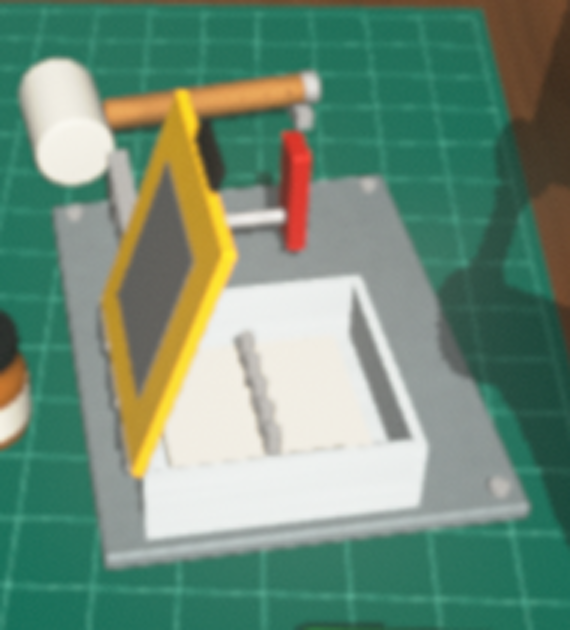

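Fit: jig origin ≈ (0.572, 0.099), yaw ≈ 0.20, lid angle ≈ 1.26. First I rise with the fingers shut and align the tool so that y is along jig x.

{"method": "play_rows", "body": {"rows": [{"dz":-0.15,"roll":0.97,"fingers":1},{"dz":-0.15,"roll":0.97,"fingers":1},{"dz":-0.15,"roll":0.97,"fingers":1},{"dz":-0.15,"roll":0.97,"fingers":1},{"dz":-0.15,"roll":0.97,"fingers":1},{"dz":-0.15,"roll":0.97,"fingers":1},{"dz":-0.15,"roll":0.97,"fingers":1},{"dz":-0.15,"roll":0.97,"fingers":1},{"dz":-0.15,"roll":0.97,"fingers":1},{"dz":-0.15,"roll":0.97,"fingers":1},{"dz":-0.15,"roll":0.97,"fingers":1},{"dz":-0.15,"roll":0.97,"fingers":1},{"dz":-0.15,"roll":0.97,"fingers":1},{"dz":-0.15,"roll":0.97,"fingers":1},{"fingers":1},{"fingers":1}]}}

```text
validation failed for argument at $.ro...
```

```bash
cat >> h.py <<'E'
from scipy.spatial.transform import Rotation as Ro
YAW=.2;O=np.array([.572,.099])
def j2w(x,y,z): c,s=np.cos(YAW),np.sin(YAW); return np.array([O[0]+c*x/1e3-s*y/1e3,O[1]+s*x/1e3+c*y/1e3,z/1e3])
def w2j(p): c,s=np.cos(YAW),np.sin(YAW);a,b=p[0]-O[0],p[1]-O[1]; return np.array([c*a+s*b,-s*a+c*b,p[2]])*1e3
def st(goal=None):
    s=bot.read_state();R=Ro.from_rotvec(s['tcp_rot']).as_matrix()
    print('t',round(s['time'],2),'jig mm',w2j(s['tool_pos']).round(1),'yawY',np.degrees(np.arctan2(R[1,1],R[0,1])).round(2),'tilt',np.degrees(np.arccos(-R[2,2])).round(2),'F',s['wrist_force'].round(2),'w',s['width'].round(3),'q6',s['q'][5].round(2))
    if goal is not None: print('units dx dy dz',(R.T@(j2w(*goal)-s['tool_pos'])/.04).round(3))
E
python3 -c "
from h import *
st((85,80,300))"
```

```text
Traceback (most recent call last):
  File "h.py", line 20, in st
    print('t',round(s['time'],2),'jig mm',w2j(s['tool_pos']).round(1),'yawY',np.degrees(np.arctan2(R[1,1],R[0,1])).round(2),'tilt',np.degrees(np.arccos(-R[2,2])).round(2),'F',s['wrist_force'].round(2),'w',s['width'].round(3),'q6',s['q'][5].round(2))
                                                                                                                                                                                                             ^^^^^^^^^^^^^^^^
AttributeError: 'float' object has no attribute 'round'
```

The move was refused. I'll retry with every key given in every row.

{"method": "play_rows", "body": {"rows": [{"dx":0,"dy":0,"dz":-0.15,"roll":0.97,"fingers":1},{"dx":0,"dy":0,"dz":-0.15,"roll":0.97,"fingers":1},{"dx":0,"dy":0,"dz":-0.15,"roll":0.97,"fingers":1},{"dx":0,"dy":0,"dz":-0.15,"roll":0.97,"fingers":1},{"dx":0,"dy":0,"dz":-0.15,"roll":0.97,"fingers":1},{"dx":0,"dy":0,"dz":-0.15,"roll":0.97,"fingers":1},{"dx":0,"dy":0,"dz":-0.15,"roll":0.97,"fingers":1},{"dx":0,"dy":0,"dz":-0.15,"roll":0.97,"fingers":1},{"dx":0,"dy":0,"dz":-0.15,"roll":0.97,"fingers":1},{"dx":0,"dy":0,"dz":-0.15,"roll":0.97,"fingers":1},{"dx":0,"dy":0,"dz":-0.15,"roll":0.97,"fingers":1},{"dx":0,"dy":0,"dz":-0.15,"roll":0.97,"fingers":1},{"dx":0,"dy":0,"dz":-0.15,"roll":0.97,"fingers":1},{"dx":0,"dy":0,"dz":-0.15,"roll":0.97,"fingers":1},{"dx":0,"dy":0,"dz":0,"roll":0,"fingers":1}]}}

```text
time: 1.35
tool_pos: [0.279, 0.615, 0.3162]
tcp_rot: [-1.994, -2.427, -0.002]
wrist_force: [0.6, 0.3, 0.8]
width: 0.001
```

```bash
sed -i "s/s\['width'\].round(3)/round(s['width'],3)/" h.py
python3 -c "
from h import *
st((85,80,300))"
```

```text
t 1.35 jig mm [-184.7  564.   316.2] yawY 11.19 tilt 0.07 F [0.57 0.31 0.82] w 0.001 q6 0.91
units dx dy dz [-12.068   6.798   0.399]
```

{"method": "play_rows", "body": {"rows": [{"dx":-0.71,"dy":0.4,"dz":0,"roll":0,"fingers":1},{"dx":-0.71,"dy":0.4,"dz":0,"roll":0,"fingers":1},{"dx":-0.71,"dy":0.4,"dz":0,"roll":0,"fingers":1},{"dx":-0.71,"dy":0.4,"dz":0,"roll":0,"fingers":1},{"dx":-0.71,"dy":0.4,"dz":0,"roll":0,"fingers":1},{"dx":-0.71,"dy":0.4,"dz":0,"roll":0,"fingers":1},{"dx":-0.71,"dy":0.4,"dz":0,"roll":0,"fingers":1},{"dx":-0.71,"dy":0.4,"dz":0,"roll":0,"fingers":1},{"dx":-0.71,"dy":0.4,"dz":0,"roll":0,"fingers":1},{"dx":-0.71,"dy":0.4,"dz":0,"roll":0,"fingers":1},{"dx":-0.71,"dy":0.4,"dz":0,"roll":0,"fingers":1},{"dx":-0.71,"dy":0.4,"dz":0,"roll":0,"fingers":1},{"dx":-0.71,"dy":0.4,"dz":0,"roll":0,"fingers":1},{"dx":-0.71,"dy":0.4,"dz":0,"roll":0,"fingers":1},{"dx":-0.71,"dy":0.4,"dz":0,"roll":0,"fingers":1},{"dx":-0.71,"dy":0.4,"dz":0,"roll":0,"fingers":1},{"dx":-0.71,"dy":0.4,"dz":0,"roll":0,"fingers":1},{"dx":0,"dy":0,"dz":0,"roll":0,"fingers":1}]}}

```text
time: 2.85
tool_pos: [0.643, 0.1893, 0.3137]
tcp_rot: [1.994, 2.425, -0.004]
wrist_force: [0.1, -0.6, -0.6]
width: 0.002
```

Run:
```python
from h import *
st((85,80,198))
c=snap('wrist','w1.png')
# lid trajectory: corner contact r=140, half-tip 14.5; TCP in jig mm
for th in np.arange(1.3,-.05,-.1):
    print(round(th,2),round(80-140*np.cos(th)+8*np.sin(th)+14.5,1),round(62.5+140*np.sin(th)+8*np.cos(th),1))
```

```text
t 2.85 jig mm [ 87.5  74.4 313.7] yawY 11.13 tilt 0.18 F [ 0.11 -0.63 -0.64] w 0.002 q6 0.06
units dx dy dz [ 0.148 -0.063  2.892]
1.3 64.8 199.5
1.2 51.2 195.9
1.1 38.1 190.9
1.0 25.6 184.6
0.9 13.7 177.1
0.8 2.7 168.5
0.7 -7.4 158.8
0.6 -16.5 148.2
0.5 -24.5 136.6
0.4 -31.3 124.4
0.3 -36.9 111.5
0.2 -41.1 98.2
0.1 -44.0 84.4
-0.0 -45.5 70.5
```

View pics/w1.png

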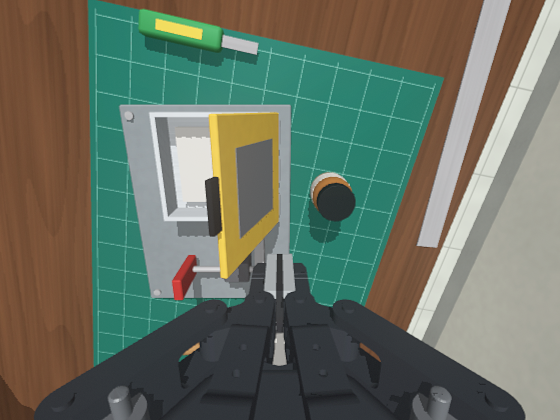

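The wrist picture shows the fingertips at about (280,260), on the +x side of the lid (lip at (213,205)), as planned. Next I descend behind the lid.

{"method": "play_rows", "body": {"rows": [{"dx":0.02,"dy":0,"dz":0.29,"roll":0,"fingers":1},{"dx":0.02,"dy":0,"dz":0.29,"roll":0,"fingers":1},{"dx":0.02,"dy":0,"dz":0.29,"roll":0,"fingers":1},{"dx":0.02,"dy":0,"dz":0.29,"roll":0,"fingers":1},{"dx":0.02,"dy":0,"dz":0.29,"roll":0,"fingers":1},{"dx":0.02,"dy":0,"dz":0.29,"roll":0,"fingers":1},{"dx":0.02,"dy":0,"dz":0.29,"roll":0,"fingers":1},{"dx":0.02,"dy":0,"dz":0.29,"roll":0,"fingers":1},{"dx":0,"dy":0,"dz":0.29,"roll":0,"fingers":1},{"dx":0,"dy":0,"dz":0.29,"roll":0,"fingers":1},{"dx":0,"dy":-0.1,"dz":0,"roll":0,"fingers":1},{"dx":0,"dy":-0.1,"dz":0,"roll":0,"fingers":1},{"dx":0,"dy":-0.1,"dz":0,"roll":0,"fingers":1}]}}

```text
time: 3.98
tool_pos: [0.6269, 0.1983, 0.1996]
tcp_rot: [1.992, 2.429, 0.001]
wrist_force: [1.2, -0.4, 0.6]
width: 0.0
```

```bash
python3 -c "
from h import *
st((51,80,196))"
```

```text
t 3.98 jig mm [ 73.5  86.4 199.6] yawY 11.27 tilt 0.02 F [ 1.2  -0.37  0.55] w 0.0 q6 0.07
units dx dy dz [-0.162 -0.563  0.09 ]
```

{"method": "play_rows", "body": {"rows": [{"dx":-0.04,"dy":-0.14,"dz":0.02,"roll":0,"fingers":1},{"dx":-0.04,"dy":-0.14,"dz":0.02,"roll":0,"fingers":1},{"dx":-0.04,"dy":-0.14,"dz":0.02,"roll":0,"fingers":1},{"dx":-0.04,"dy":-0.14,"dz":0.03,"roll":0,"fingers":1},{"dx":0,"dy":-0.108,"dz":0.042,"roll":0,"fingers":1},{"dx":0,"dy":-0.108,"dz":0.042,"roll":0,"fingers":1},{"dx":0,"dy":-0.108,"dz":0.042,"roll":0,"fingers":1},{"dx":0,"dy":-0.104,"dz":0.053,"roll":0,"fingers":1},{"dx":0,"dy":-0.104,"dz":0.053,"roll":0,"fingers":1},{"dx":0,"dy":-0.104,"dz":0.053,"roll":0,"fingers":1},{"dx":0,"dy":-0.1,"dz":0.063,"roll":0,"fingers":1},{"dx":0,"dy":-0.1,"dz":0.063,"roll":0,"fingers":1},{"dx":0,"dy":-0.1,"dz":0.063,"roll":0,"fingers":1}]}}

```text
time: 5.07
tool_pos: [0.569, 0.1803, 0.1763]
tcp_rot: [-1.992, -2.429, 0.001]
wrist_force: [0.7, 0.4, 1.8]
width: 0.001
```

```bash
python3 -c "
from h import *
c=snap('side','d2.png')
st((2.7,80,168.5))"
```

```text
t 5.12 jig mm [ 12.1  80.4 175.5] yawY 11.29 tilt 0.14 F [0.17 0.3  0.71] w -0.002 q6 0.07
units dx dy dz [-0.01  -0.234  0.176]
```

View pics/d2.png

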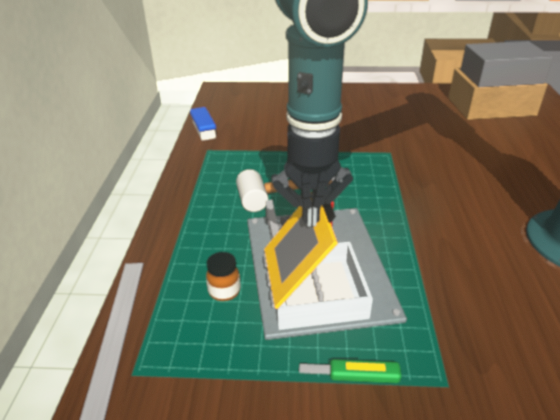

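The lid is following the fingers: the tips are on its outer face near the lip at about (312,215), and the lid is at roughly 0.9 rad. I continue along the arc.

{"method": "play_rows", "body": {"rows": [{"dx":0,"dy":-0.08,"dz":0.06,"roll":0,"fingers":1},{"dx":0,"dy":-0.08,"dz":0.06,"roll":0,"fingers":1},{"dx":0,"dy":-0.08,"dz":0.06,"roll":0,"fingers":1},{"dx":0,"dy":-0.084,"dz":0.081,"roll":0,"fingers":1},{"dx":0,"dy":-0.084,"dz":0.081,"roll":0,"fingers":1},{"dx":0,"dy":-0.084,"dz":0.081,"roll":0,"fingers":1},{"dx":0,"dy":-0.076,"dz":0.088,"roll":0,"fingers":1},{"dx":0,"dy":-0.076,"dz":0.088,"roll":0,"fingers":1},{"dx":0,"dy":-0.076,"dz":0.088,"roll":0,"fingers":1},{"dx":0,"dy":-0.067,"dz":0.097,"roll":0,"fingers":1},{"dx":0,"dy":-0.067,"dz":0.097,"roll":0,"fingers":1},{"dx":0,"dy":-0.067,"dz":0.097,"roll":0,"fingers":1},{"dx":0,"dy":-0.057,"dz":0.102,"roll":0,"fingers":1},{"dx":0,"dy":-0.057,"dz":0.102,"roll":0,"fingers":1},{"dx":0,"dy":-0.057,"dz":0.102,"roll":0,"fingers":1},{"dx":0,"dy":-0.047,"dz":0.108,"roll":0,"fingers":1},{"dx":0,"dy":-0.047,"dz":0.108,"roll":0,"fingers":1},{"dx":0,"dy":-0.047,"dz":0.108,"roll":0,"fingers":1}]}}

```text
time: 6.62
tool_pos: [0.5209, 0.1707, 0.1119]
tcp_rot: [-1.992, -2.429, 0.0]
wrist_force: [-0.3, -0.7, 1.7]
width: 0.003
```

```bash
python3 -c "
from h import *
st((-44,80,84))"
```

```text
t 6.62 jig mm [-35.9  80.4 111.9] yawY 11.29 tilt 0.02 F [-0.29 -0.73  1.72] w 0.003 q6 0.07
units dx dy dz [-0.012 -0.203  0.697]
```

{"method": "play_rows", "body": {"rows": [{"dx":0,"dy":-0.025,"dz":0.085,"roll":0,"fingers":1},{"dx":0,"dy":-0.025,"dz":0.085,"roll":0,"fingers":1},{"dx":0,"dy":-0.025,"dz":0.085,"roll":0,"fingers":1},{"dx":0,"dy":-0.025,"dz":0.085,"roll":0,"fingers":1},{"dx":0,"dy":-0.025,"dz":0.085,"roll":0,"fingers":1},{"dx":0,"dy":-0.025,"dz":0.085,"roll":0,"fingers":1},{"dx":0,"dy":-0.025,"dz":0.085,"roll":0,"fingers":1},{"dx":0,"dy":-0.025,"dz":0.085,"roll":0,"fingers":1},{"dx":0,"dy":0,"dz":0.035,"roll":0,"fingers":1},{"dx":0,"dy":0,"dz":0.035,"roll":0,"fingers":1},{"dx":0,"dy":0,"dz":0.035,"roll":0,"fingers":1},{"dx":0,"dy":0,"dz":0.035,"roll":0,"fingers":1},{"dx":0,"dy":0,"dz":0.035,"roll":0,"fingers":1},{"dx":0,"dy":0,"dz":0.035,"roll":0,"fingers":1},{"dx":0,"dy":0,"dz":0.035,"roll":0,"fingers":1},{"dx":0,"dy":0,"dz":0.035,"roll":0,"fingers":1}]}}

```text
time: 7.95
tool_pos: [0.5133, 0.1692, 0.0739]
tcp_rot: [-1.992, -2.429, 0.0]
wrist_force: [-0.3, -0.2, 0.9]
width: -0.002
```

{"method": "play_rows", "body": {"rows": [{"dx":0,"dy":0,"dz":0.02,"roll":0,"fingers":1},{"dx":0,"dy":0,"dz":0.02,"roll":0,"fingers":1},{"dx":0,"dy":0,"dz":0.02,"roll":0,"fingers":1},{"dx":0,"dy":0,"dz":0.02,"roll":0,"fingers":1}]}}

```text
time: 8.28
tool_pos: [0.5134, 0.1692, 0.0707]
tcp_rot: [-1.992, -2.429, 0.0]
wrist_force: [-2.1, -0.6, 0.1]
width: 0.001
```

```bash
python3 -c "
from h import *
st((-45,80,70))"
```

```text
t 8.28 jig mm [-43.5  80.5  70.7] yawY 11.28 tilt 0.0 F [-2.06 -0.58  0.11] w 0.001 q6 0.08
units dx dy dz [-0.011 -0.037  0.018]
```

{"method": "play_rows", "body": {"rows": [{"dx":0,"dy":0,"dz":0.012,"roll":0,"fingers":1},{"dx":0,"dy":0,"dz":0.012,"roll":0,"fingers":1},{"dx":0,"dy":0,"dz":0.012,"roll":0,"fingers":1}]}}

```text
time: 8.53
tool_pos: [0.5134, 0.1692, 0.0705]
tcp_rot: [-1.992, -2.429, 0.0]
wrist_force: [-5.4, -0.6, 12.0]
width: 0.002
```

{"method": "play_rows", "body": {"rows": [{"dx":0,"dy":0,"dz":0.012,"roll":0,"fingers":1},{"dx":0,"dy":0,"dz":0.012,"roll":0,"fingers":1}]}}

```text
time: 8.7
tool_pos: [0.5135, 0.1692, 0.0704]
tcp_rot: [-1.992, -2.429, 0.0]
wrist_force: [-7.9, -2.4, 17.3]
width: 0.001
```

The lid rests against its stop (z 70.4 mm, 17 N). I rise, open and go above the paddle.

{"method": "play_rows", "body": {"rows": [{"dx":0,"dy":0,"dz":-0.1,"roll":0,"fingers":1},{"dx":0,"dy":0,"dz":-0.3,"roll":0,"fingers":1},{"dx":0,"dy":0,"dz":-0.5,"roll":0,"fingers":1},{"dx":0,"dy":0,"dz":-0.5,"roll":0,"fingers":1},{"dx":0,"dy":0,"dz":-0.5,"roll":0,"fingers":1},{"dx":0,"dy":0,"dz":-0.5,"roll":0,"fingers":0},{"dx":-0.5,"dy":-0.03,"dz":0,"roll":0,"fingers":0},{"dx":-0.5,"dy":-0.03,"dz":0,"roll":0,"fingers":0},{"dx":-0.5,"dy":-0.03,"dz":0,"roll":0,"fingers":0},{"dx":-0.5,"dy":-0.03,"dz":0,"roll":0,"fingers":0},{"dx":-0.5,"dy":-0.03,"dz":0,"roll":0,"fingers":0},{"dx":-0.5,"dy":-0.03,"dz":0,"roll":0,"fingers":0},{"dx":-0.5,"dy":-0.03,"dz":0,"roll":0,"fingers":0},{"dx":-0.5,"dy":-0.03,"dz":0,"roll":0,"fingers":0},{"dx":0,"dy":0,"dz":0,"roll":0,"fingers":0},{"dx":0,"dy":0,"dz":0,"roll":0,"fingers":0}]}}

```text
time: 10.03
tool_pos: [0.5355, 0.0097, 0.1649]
tcp_rot: [1.995, 2.427, 0.001]
wrist_force: [-0.6, 0.0, -0.3]
width: 1.0
```

Run:
```python
from h import *
st((-57,-85,63))
a=snap('wrist','w2.png');b=snap('side','d3.png');s=snap('scene','s3.png')
cv2.imwrite('pics/m2.png',cv2.resize(np.hstack([a['pixels'],b['pixels']])[:,:,::-1],(800,300)))
for n,c in(('w',a),('side',b),('scene',s)):
    P=cloud(c);h=cv2.cvtColor(c['pixels'],cv2.COLOR_RGB2HSV)
    J=(P.reshape(-1,3)-np.r_[O,0])@Ro.from_rotvec([0,0,YAW]).as_matrix()*1e3;J=J.reshape(P.shape)
    ok=(c['depth']>0)&(abs(J[...,0])<160)&(abs(J[...,1])<180)&(h[...,1]>130)
    K=J[ok&((h[...,0]<6)|(h[...,0]>172))&(J[...,2]>45)]
    if len(K):print(n,'red',len(K),K.mean(0).round(1),np.percentile(K,[3,97],axis=0).round(1).tolist());t=K[K[:,2]>101];print('top',len(t),t.mean(0).round(1))
    Y=J[ok&(h[...,0]>18)&(h[...,0]<34)&(J[...,2]>55)]
    if len(Y):A=np.c_[Y[:,:2],np.ones(len(Y))];k=np.linalg.lstsq(A,Y[:,2],rcond=None)[0];print('lid',len(Y),Y.mean(0).round(1),'slope',k.round(3),np.percentile(Y,[2,98],axis=0).round(1).tolist())
```

```text
t 10.03 jig mm [-53.5 -80.2 164.9] yawY 11.15 tilt 0.04 F [-0.56  0.05 -0.26] w 1.0 q6 -0.22
units dx dy dz [-0.12  -0.089  2.546]
w red 975 [-58.2 -77.8  95.7] [[-64.3, -97.4, 53.3], [-52.2, -66.9, 105.3]]
top 685 [-58.2 -82.2 104. ]
lid 14093 [-1.5 33.7 69.8] slope [1.0000e-03 1.0000e-03 6.9828e+01] [[-78.2, 6.7, 68.3], [76.4, 73.3, 71.4]]
side red 256 [-56.2 -73.5  83.5] [[-63.3, -94.3, 47.0], [-50.5, -66.1, 108.5]]
top 75 [-56.8 -79.8 106.1]
lid 3489 [ 1.1 91.5 72.3] slope [-0.0000e+00 -4.0000e-03  7.2679e+01] [[-77.8, 9.0, 68.6], [77.8, 154.7, 74.6]]
scene red 233 [-54.7 -92.1  81. ] [[-61.5, -103.0, 47.9], [-51.0, -73.9, 105.4]]
top 50 [-56.9 -86.8 103.9]
lid 1413 [ 3.2 67.2 70.6] slope [-1.000e-03 -3.700e-02  7.301e+01] [[-77.3, 3.5, 66.0], [77.5, 151.2, 72.9]]
```

View pics/m2.png

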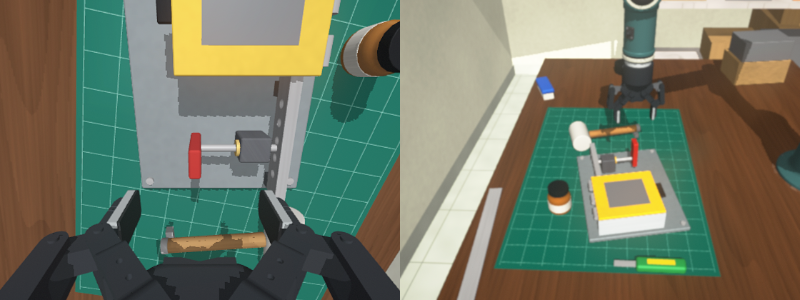

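The lid is flat (slope ≈ 0, at 70 mm). The paddle is at jig (-57,-83), at pixel (195,155) in the wrist half, with room for the fingers. Next I descend and grip.

{"method": "play_rows", "body": {"rows": [{"dx":-0.05,"dy":-0.04,"dz":0.2,"roll":0,"fingers":0},{"dx":-0.05,"dy":-0.04,"dz":0.25,"roll":0,"fingers":0},{"dx":0,"dy":0,"dz":0.3,"roll":0,"fingers":0},{"dx":0,"dy":0,"dz":0.3,"roll":0,"fingers":0},{"dx":0,"dy":0,"dz":0.3,"roll":0,"fingers":0},{"dx":0,"dy":0,"dz":0.3,"roll":0,"fingers":0},{"dx":0,"dy":0,"dz":0.3,"roll":0,"fingers":0},{"dx":0,"dy":0,"dz":0.3,"roll":0,"fingers":0},{"dx":0,"dy":0,"dz":0.2,"roll":0,"fingers":0},{"dx":0,"dy":0,"dz":0.1,"roll":0,"fingers":0},{"dx":0,"dy":0,"dz":0,"roll":0,"fingers":0}]}}

```text
time: 11.1
tool_pos: [0.5319, 0.0059, 0.061]
tcp_rot: [-1.991, -2.428, 0.002]
wrist_force: [-0.3, 0.4, -0.0]
width: 0.998
```

```bash
python3 -c "
from h import *
st((-57,-83,62))"
```

```text
t 11.1 jig mm [-57.7 -83.3  61. ] yawY 11.28 tilt 0.14 F [-0.33  0.37 -0.  ] w 0.998 q6 -0.23
units dx dy dz [ 0.007  0.019 -0.026]
```

{"method": "play_rows", "body": {"rows": [{"dx":0,"dy":0,"dz":0,"roll":0,"fingers":0.6},{"dx":0,"dy":0,"dz":0,"roll":0,"fingers":0.7},{"dx":0,"dy":0,"dz":0,"roll":0,"fingers":0.8},{"dx":0,"dy":0,"dz":0,"roll":0,"fingers":1},{"dx":0,"dy":0,"dz":0,"roll":0,"fingers":1},{"dx":0,"dy":0,"dz":0,"roll":0,"fingers":1},{"dx":0,"dy":0,"dz":0,"roll":0,"fingers":1},{"dx":0,"dy":0,"dz":0,"roll":0,"fingers":1}], "grip_force": 60}}

```text
time: 11.77
tool_pos: [0.531, 0.0054, 0.0629]
tcp_rot: [-1.991, -2.427, 0.005]
wrist_force: [-7.9, -2.5, 8.5]
width: 0.156
```

```bash
python3 -c "
from h import *
st((-83,-83,62))"
```

```text
t 11.77 jig mm [-58.8 -83.5  62.9] yawY 11.28 tilt 0.23 F [-7.9  -2.46  8.47] w 0.156 q6 -0.23
units dx dy dz [ 0.012 -0.605  0.024]
```

Gripped (opening 13 mm, which is the paddle's thickness). Now the pull.

{"method": "play_rows", "body": {"rows": [{"dx":0,"dy":-0.05,"dz":0,"roll":0,"fingers":1},{"dx":0,"dy":-0.05,"dz":0,"roll":0,"fingers":1},{"dx":0,"dy":-0.05,"dz":0,"roll":0,"fingers":1},{"dx":0,"dy":-0.05,"dz":0,"roll":0,"fingers":1},{"dx":0,"dy":-0.05,"dz":0,"roll":0,"fingers":1},{"dx":0,"dy":-0.05,"dz":0,"roll":0,"fingers":1},{"dx":0,"dy":-0.05,"dz":0,"roll":0,"fingers":1},{"dx":0,"dy":-0.05,"dz":0,"roll":0,"fingers":1},{"dx":0,"dy":-0.05,"dz":0,"roll":0,"fingers":1},{"dx":0,"dy":-0.05,"dz":0,"roll":0,"fingers":1},{"dx":0,"dy":-0.05,"dz":0,"roll":0,"fingers":1},{"dx":0,"dy":-0.05,"dz":0,"roll":0,"fingers":1}]}}

```text
time: 12.77
tool_pos: [0.5121, 0.0017, 0.0629]
tcp_rot: [1.99, 2.425, 0.007]
wrist_force: [10.3, 2.8, -6.5]
width: 0.156
```

```bash
python3 -c "
from h import *
st((-83,-83,62))"
```

```text
t 12.77 jig mm [-78.  -83.4  62.9] yawY 11.26 tilt 0.35 F [10.29  2.8  -6.48] w 0.156 q6 -0.24
units dx dy dz [ 0.011 -0.125  0.021]
```

{"method": "play_rows", "body": {"rows": [{"dx":0,"dy":-0.025,"dz":0,"roll":0,"fingers":1},{"dx":0,"dy":-0.025,"dz":0,"roll":0,"fingers":1},{"dx":0,"dy":0,"dz":0,"roll":0,"fingers":1}]}}

```text
time: 13.02
tool_pos: [0.5103, 0.0013, 0.0629]
tcp_rot: [1.99, 2.425, 0.007]
wrist_force: [10.5, 3.6, -7.0]
width: 0.155
```

```bash
python3 -c "
from h import *
st((-83,-83,62))"
```

```text
t 13.02 jig mm [-79.8 -83.5  62.9] yawY 11.26 tilt 0.37 F [10.46  3.56 -7.05] w 0.155 q6 -0.24
units dx dy dz [ 0.011 -0.079  0.022]
```

{"method": "play_rows", "body": {"rows": [{"dx":0,"dy":-0.025,"dz":0,"roll":0,"fingers":1},{"dx":0,"dy":-0.025,"dz":0,"roll":0,"fingers":1},{"dx":0,"dy":-0.025,"dz":0,"roll":0,"fingers":1},{"dx":0,"dy":0,"dz":0,"roll":0,"fingers":1}]}}

```text
time: 13.35
tool_pos: [0.5076, 0.0008, 0.0629]
tcp_rot: [1.99, 2.425, 0.008]
wrist_force: [11.7, 3.5, -7.8]
width: 0.155
```

{"method": "play_rows", "body": {"rows": [{"dx":0,"dy":-0.025,"dz":0,"roll":0,"fingers":1},{"dx":0,"dy":-0.025,"dz":0,"roll":0,"fingers":1},{"dx":0,"dy":0,"dz":0,"roll":0,"fingers":1}]}}

```text
time: 13.6
tool_pos: [0.5058, 0.0005, 0.0629]
tcp_rot: [1.99, 2.425, 0.008]
wrist_force: [11.5, 3.0, -9.0]
width: 0.157
```

```bash
python3 -c "
from h import *
st((-83,-83,62))"
```

```text
t 13.6 jig mm [-84.5 -83.4  62.9] yawY 11.25 tilt 0.4 F [11.49  3.02 -8.98] w 0.157 q6 -0.25
units dx dy dz [0.011 0.037 0.022]
```

{"method": "play_rows", "body": {"rows": [{"dx":0,"dy":-0.02,"dz":0,"roll":0,"fingers":1},{"dx":0,"dy":-0.02,"dz":0,"roll":0,"fingers":1},{"dx":0,"dy":0,"dz":0,"roll":0,"fingers":1}]}}

```text
time: 13.85
tool_pos: [0.5056, 0.0004, 0.0629]
tcp_rot: [1.989, 2.423, 0.012]
wrist_force: [16.0, 4.8, -12.2]
width: 0.158
```

{"method": "play_rows", "body": {"rows": [{"dx":0,"dy":-0.02,"dz":0,"roll":0,"fingers":1},{"dx":0,"dy":-0.02,"dz":0,"roll":0,"fingers":1},{"dx":0,"dy":0,"dz":0,"roll":0,"fingers":1}]}}

```text
time: 14.1
tool_pos: [0.5056, 0.0004, 0.0629]
tcp_rot: [1.988, 2.421, 0.015]
wrist_force: [21.9, 6.1, -17.1]
width: 0.157
```

Run:
```python
from h import *
st((-83,-83,62))
a=snap('scene','s4.png');cv2.imwrite('pics/s4c.png',cv2.resize(a['pixels'][150:300,180:380],None,fx=4,fy=4,interpolation=2)[:,:,::-1])
```

```text
t 14.1 jig mm [-84.7 -83.4  62.9] yawY 11.23 tilt 0.76 F [ 21.9    6.07 -17.12] w 0.157 q6 -0.25
units dx dy dz [0.011 0.042 0.024]
```

View pics/s4c.png

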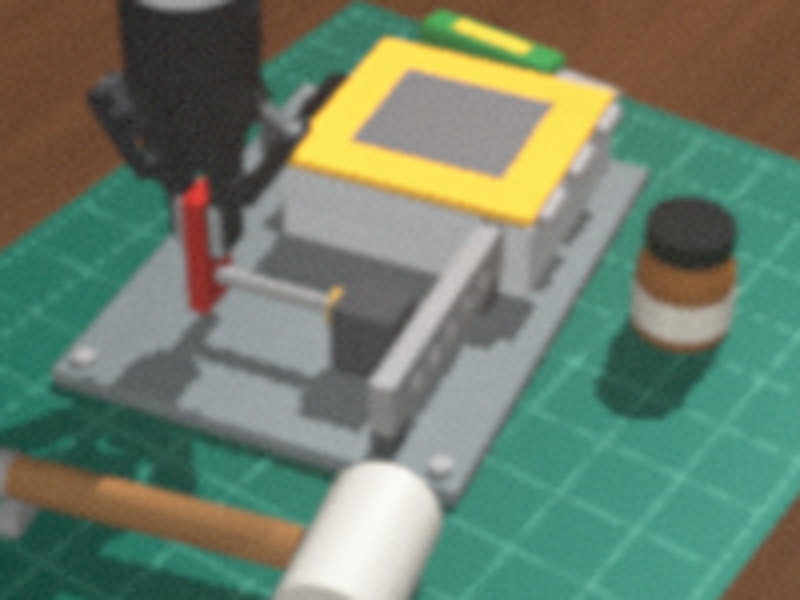

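The force rises (12 to 22 N) with no further motion, so the paddle is against its stop after about 26 mm of travel. The picture shows the long bare rod from the paddle at (200,250) to the housing at (335,300) and the lid flat. I hold a few rows to check it stays steady, then hand in.

{"method": "play_rows", "body": {"rows": [{"dx":0,"dy":0,"dz":0,"roll":0,"fingers":1},{"dx":0,"dy":0,"dz":0,"roll":0,"fingers":1},{"dx":0,"dy":0,"dz":0,"roll":0,"fingers":1},{"dx":0,"dy":0,"dz":0,"roll":0,"fingers":1},{"dx":0,"dy":0,"dz":0,"roll":0,"fingers":1},{"dx":0,"dy":0,"dz":0,"roll":0,"fingers":1}]}}

```text
time: 14.65
tool_pos: [0.5056, 0.0004, 0.063]
tcp_rot: [1.988, 2.422, 0.015]
wrist_force: [21.3, 5.6, -16.6]
width: 0.161
```

```bash
python3 -c "
from h import *
st();print(bot.finish_job())"
```

```text
t 14.65 jig mm [-84.7 -83.5  63. ] yawY 11.24 tilt 0.74 F [ 21.29   5.64 -16.56] w 0.161 q6 -0.25
the job is handed in; nothing more can be done
None
```

The job is handed in at 14.65 s: the guard lid is shut and the fingers are still holding the red paddle fully back.

- **Lid:** I pushed it down slowly along its arc with closed fingers until it stopped, pressing about 17 N with the tips at 70.4 mm. The cameras then showed it flat, with its top at 70–73 mm.
- **Plunger:** I gripped the paddle along the jig's x at 60 N and pulled it back until it would go no further. That was about 26 mm, where the force rose from 12 to 22 N without any more movement. The pin itself is hidden in the housing, so I judged it clear from the travel and the stop.
- **Hold:** over the last half second the position did not change, and the opening stayed at 13–14 mm, which matches the 14 mm paddle.
- **Unexplained reading:** the wrist also showed about -17 N vertically while holding, with a tool tilt of about 0.75°. I took this to come from pulling on the paddle; it is well within the limits.
- **Bystanders:** the mallet, glue jar and skiving knife were not touched, and look unmoved in the last picture.

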